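# Start a measurement on the body-composition analyser

### The job

The body-composition analyser on the counter is switched on: choose the patient stored under the third key from the left in the row of four below its display (left as someone reading the display sees it), then start the measurement with the large oval key at its front edge. Press each of the two keys gently with the fingertips until it clearly gives, and let it come up again before going on. Press no other key, do not lift or shift the analyser or the things around it, and finish with the hand withdrawn.

Things in the scene. Friction and masses are not known exactly. Their poses are not given: they have to be found in the camera images.
- analyser: White desk analyser, loose on rubber feet, about 0.9 kg, 190 mm deep (x), 315 mm wide (y) over its two steel side grips (170 mm long, at y = +-128 mm, tops 46 mm up). Origin: shell's centre, on the counter; z up, +x from the front edge (robot's side, where the reader stands) to the display, +y to the reader's left. Its seven grey keys stand on a flat deck 36 mm above the counter.
- display (a point): Middle of the grey display, axes as the analyser's. The hood that carries it rises behind the keys, from the deck at x = 36 mm to a top 70 mm above the counter at x = 105 mm (in the analyser's frame), 150 mm wide.
- key_p3_top (a point): Centre of the top of the third patient key, 44 mm above the counter (8 mm above the deck); axes as the analyser's. The row of four, each 23 mm wide (y) by 15 mm deep (x), lies at x = 0 in the analyser's frame: y = +54, +18, -18 (this one), -54 mm, first to fourth from the left.
- key_start_top (a point): Centre of the top of the oval start key, 44 mm wide (y) by 24 mm deep (x), at x = -52, y = 0 mm in the analyser's frame, 44 mm above the counter; axes as the analyser's. Either side of it a round key of 18 mm diameter: power at y = +62 mm, recall at y = -62 mm.
- key_p3 (a joint): The third patient key. Joint value = how far the key is down: 0 up, 0.006 m fully down. Every key is a spring key that moves straight down: 1 N starts it, 4 N puts it 2 mm down (it counts as pressed there), 5 to 6 N is a good press, 10 N fully down on its stop; it springs back up when let go.
- key_start (a joint): The oval start key. Joint value = how far the key is down: 0 up, 0.006 m fully down. Springs like the others: pressed from 2 mm (4 N), fully down at 10 N.
- key_p1 (a joint): First patient key from the left, not to be pressed. Joint value = how far the key is down: 0 up, 0.006 m fully down.
- key_p2 (a joint): Second patient key from the left, not to be pressed. Joint value = how far the key is down: 0 up, 0.006 m fully down.
- key_p4 (a joint): Fourth patient key from the left, not to be pressed. Joint value = how far the key is down: 0 up, 0.006 m fully down.
- key_power (a joint): Round power key, left of the start key, not to be pressed. Joint value = how far the key is down: 0 up, 0.006 m fully down.
- key_recall (a joint): Round recall key, right of the start key, not to be pressed. Joint value = how far the key is down: 0 up, 0.006 m fully down.
- pot: Round stainless pot with a knobbed lid, diameter 78 mm, 86 mm high, standing loose beside the analyser. Origin: centre of its underside.
- sanitizer: White bottle of hand sanitizer, diameter 56 mm, 125 mm high, standing loose beside the analyser. Origin: centre of its underside.
- cup: Whitish capped specimen cup, diameter 60 mm, 68 mm high, standing loose beside the analyser. Origin: centre of its underside.
- thermometer: White digital thermometer lying flat in front of the analyser, 136 mm long (own x), 20 mm wide, 12 mm high. Origin: middle of its underside.

How it is judged (in metres and radians):
On the way, in this order (a step that is already met when the one before it is completed fails the run):
1. the third patient key is pressed by the fingers (value of joint key_p3 above 0.002 m and value of joint key_start below 0.001 m and contact force between the fingers and analyser above 1 N), for 0.05 s.
2. the third patient key is let up again (value of joint each of key_p3, key_start below 0.001 m), for 0.05 s.
3. the oval start key is pressed by the fingers (value of joint key_start above 0.002 m and value of joint key_p3 below 0.001 m and contact force between the fingers and analyser above 1 N), for 0.05 s.
At the end, for the whole second after the job is handed in: Patient key three was pressed 2 mm down or more and let up, then the oval start key likewise; all keys are up (under 1 mm down), the analyser lies flat and still, and it and the pot, bottle, cup and thermometer are within 15 mm of where they stood (all of step 2 and value of joint each of key_p1, key_p2, key_p4, key_power, key_recall below 0.001 m and linear speed of analyser below 0.01 m/s and angle between analyser's own z axis and vertical below 0.05 rad and distance of each of analyser, pot, sanitizer, cup, thermometer from where it was at the start of the episode below 0.015 m); the robot touches nothing.
It fails at once if another key is pressed (more than 2 mm down) (value of joint any of key_p1, key_p2, key_p4, key_power, key_recall above 0.002 m).
It fails at once if the analyser is pressed or struck with more than 30 N (contact force between any of the fingers, the arm and analyser above 30 N).
It fails at once if the analyser is lifted (its origin 8 mm up) or shifted by more than 15 mm (height (world z) of analyser above 0.008 m or distance of analyser from where it was at the start of the episode above 0.015 m).
It fails at once if a thing beside the analyser is shifted or lifted by more than 15 mm (distance of any of pot, sanitizer, cup, thermometer from where it was at the start of the episode above 0.015 m).
It also fails if it takes over 40 s, if anything falls off the work surface, if the arm or the gripper's body presses on something with over 40 N, if the wrist force passes 120 N, or if a joint passes its speed limit or range.

### The arm

A 6-joint arm with a two-finger parallel gripper is mounted at the origin on the work surface. World frame = base frame: x ahead of the robot, y to its left, z up, the work surface at z = 0. Lengths are in mm, angles in rad, forces in N, time in s.
With the tool pointing down it reaches from about 300 to 950 mm from the base axis. Payload 3.1 kg.
Tool frame: the origin (TCP) lies at the very end of the fingers, on their centre line; the grasp point (between the pads) lies 19 mm behind it (bot.grip_point_offset is the distance from the TCP to the grasp point, in mm); z points along the fingers, y is the line along which they close (so a half turn about z gives the same grasp; the last joint's range is limited). The gripper opens to 85 mm and grips with 20 to 120 N. Pads are 22 mm wide; open, the fingers measure 114 mm over their backs; the gripper's body (76 mm by 85 mm) begins 54 mm behind the grasp point. The pads swing forward as they close: fully open they stand 13 mm farther back than shut.
Start: joints at [-1.268, 0.308, 1.634, -0, 1.2, -0.07], TCP at [227.614, -582.086, 231.272] pointing down, gripper open.
Joint ranges: [-3.06, 3.06], [-0.79, 1.96], [0.05, 2.63], [-1.19, 4.34], [0.05, 2.64], [-2.94, 2.94]. Speed limits (rad/s): [2.79, 2.79, 3.14, 3.14, 3.14, 3.14].

### API

Orientations are given as a rotation vector (axis times angle).
In Python, from workcell import bot gives the robot as it stands.
- The arm moves only by the tool step_arm, never from a script. Its arguments are lists of equal length, an entry for each row: "hand": the closure, from -1 (fully open) to 1 (shut), so that 0 is half open; "linear": the shift along the tool's x, y, z in mm, a list of three; "rotation": the turn, a rotation vector about the tool's x, y, z in rad, a list of three. A call has 1 to 10 rows; each row shifts and turns the commanded pose from where the row before left it, along the tool's axes as they then stand; what a row does not reach is not made up. A row lasts 1/10 s, in which the tool goes at most 50 mm and 8.59 degrees, less where a joint would pass 70% of its speed; a pose out of reach is approached as far as the arm can. A call with a gripper value outside its range is refused whole. The fingers move at their own pace and stop on an object; "newtons" is the grip in N (left out, the last holds). Time passes only in rows, so rows that do not move let the fingers close. It gives the time, the measured TCP pose, the force, the opening and the grip force at its end, in the units of the state.
- bot.get_state(): the state, without advancing time (a new reading comes with each control period).
- bot.snapshot(name): name is "scene" or "top" or "wrist"; returns a dict with "img" (420x560x3 uint8, red, green, blue), "fx", "fy", "cx", "cy" (pixels), "distortion" ([k1, k2, p1, p2, k3] as OpenCV has them; the pictures are not rectified), "R" (3x3) and "t" (3): a world point X has camera coordinates R X + t. Camera axes: x right, y down, z forward; pixel columns grow to the right and rows downward; lengths in mm; the calibration is good to about 2 mm. A picture is of the moment at which its call begins. There is no depth.
- bot.close_job(): hands the job in; it is judged then, once.
The state is a dict: "clock": time; "joint_positions": joint angles; "joint_vel": joint speeds; "effort": joint torques, N m; "ee_pos": TCP position; "tool_rot": TCP orientation; "wrist_force": force on the tool from outside, world axes, zero at the start; "wrist_torque": the same for the moment, N m; "gripper_width": finger opening in mm; "gripper_force": force on a finger pad.
Only numpy, scipy, OpenCV 4.12 (cv2) and the standard library are available. Lean on these libraries where they do the work, as an engineer would, in place of code of your own. Each camera call takes 0.05 s, during which the arm holds its last target. There are 200 camera calls.

## Working session

There is one attempt and no reset: what is moved stays moved. The work goes in short steps, Python scripts to look and compute and a tool call to move; the robot and the scene stay as the last step left them, time stands still between calls to the robot, and variables do not carry over. Pictures are saved under pics/ and viewed, at most 10 in all, crops included, and the job is handed in when it is done.

Besides the shell and the picture viewer there is one more tool, called as name(argument=value, ...) on one line, values as JSON. step_arm: Moves the arm, as the interface text tells. Its arguments: {"type":"object","properties":{"hand":{"type":"array","items":{"type":"number"}},"linear":{"type":"array","items":{"type":"array","items":{"type":"number"}}},"rotation":{"type":"array","items":{"type":"array","items":{"type":"number"}}},"newtons":{"type":"number"}},"required":["hand","linear","rotation"]}

```bash
mkdir -p pics; python3 - <<'E'
from workcell import bot
import cv2
for n in("top","scene"):
    s=bot.snapshot(n); cv2.imwrite(f"pics/{n}0.png",s["img"][:,:,::-1]); print(n,s["fx"],s["cx"],s["cy"],s["distortion"],s["R"],s["t"])
    import pickle; pickle.dump(s,open(n+".pkl","wb"))
print(bot.get_state())
E
```

```text
top 387.15979540233013 281.2348216868568 214.0934573959043 [-0.10948574  0.          0.          0.          0.        ] [[ 0.02732356 -0.9993993  -0.02131821]
 [-0.99256477 -0.02459389 -0.11920708]
 [ 0.11861117  0.02441687 -0.99264052]] [ 42.30714003 625.9797032  860.03489235]
scene 388.0011944318493 286.6894882754993 205.2749975737796 [-0.05948976  0.          0.          0.          0.        ] [[ 0.01258516  0.999914    0.00368836]
 [ 0.70508067 -0.00625868 -0.70909948]
 [-0.70901542  0.01152472 -0.7050988 ]] [ -35.64908794 -396.53089138 1305.60578299]
{'clock': 0.1, 'joint_positions': array([-1.26768913e+00,  3.08929151e-01,  1.63506119e+00, -1.57630047e-05,
        1.19969126e+00, -6.96751775e-02]), 'joint_vel': array([-5.95563063e-05, -3.28763484e-03, -2.93729297e-03,  6.05254011e-04,
        5.49914796e-04,  5.46104345e-04]), 'effort': array([ 3.63308463e-04, -4.16404724e+01, -2.77642912e+01, -1.08928998e-04,
        4.05270344e-03,  5.13641609e-06]), 'ee_pos': array([ 227.39206834, -581.3674963 ,  230.15400016]), 'tool_rot': array([-3.08513956e+00, -5.81805160e-01,  4.04754371e-04]), 'wrist_force': array([ 0.34621006,  0.37986785, -0.4299122 ]), 'wrist_torque': array([ 0.02269978,  0.01172052, -0.03288635]), 'gripper_force': 0.0, 'gripper_width': 85.26538841989472}
```

View pics/top0.png

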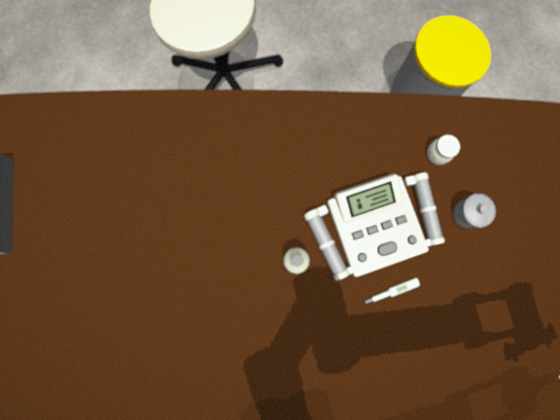

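View pics/scene0.png

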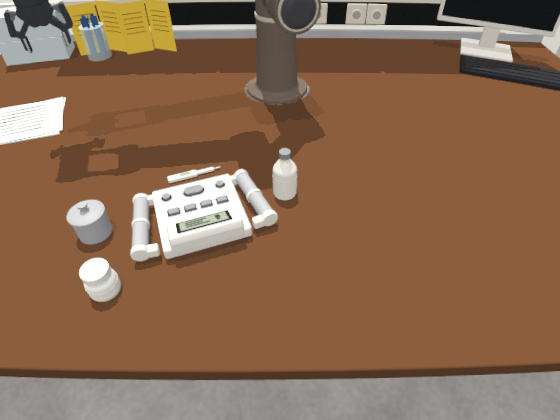

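The top view shows the analyser, with the row of keys at about (357,235), (372,230), (387,225) and (401,220). The start key is at (388,248), power at (362,257) and recall at (412,240). The reader stands below in this picture, so key 3 is at (387,225). The scene view shows the same layout from the other side. Next I'll measure the keys by mask in both views.

```bash
cat > h.py <<'E'
import numpy as np, cv2, pickle
def ray(s,p):
    K=np.array([[s["fx"],0,s["cx"]],[0,s["fy"],s["cy"]],[0,0,1.]])
    u=cv2.undistortPoints(np.array([[p]],float),K,np.array(s["distortion"]))[0,0]
    R=np.array(s["R"]); return -R.T@s["t"], R.T@np.r_[u,1]
def onplane(s,p,z):
    c,d=ray(s,p); return c+d*(z-c[2])/d[2]
def keys(s,guess,r=9):
    g=cv2.cvtColor(s["img"],cv2.COLOR_RGB2GRAY).astype(float); out=[]
    for (x,y) in guess:
        w=g[y-r:y+r+1,x-r:x+r+1]; th=(w.min()+np.percentile(w,85))/2
        n,l,st,c=cv2.connectedComponentsWithStats((w<th).astype(np.uint8))
        i=l[r,r] or 1+np.argmax(st[1:,4])
        m=np.where(l==i,(np.percentile(w,85)-w),0); yy,xx=np.mgrid[:2*r+1,:2*r+1]
        out.append((x-r+(m*xx).sum()/m.sum(),y-r+(m*yy).sum()/m.sum(),int((l==i).sum())))
    return out
loc=np.array([[0,54],[0,18],[0,-18],[0,-54],[-52,0],[-52,62],[-52,-62]],float)
def fit(W):
    # rigid 2D: world = R loc + t
    a=loc-loc.mean(0); b=W-W.mean(0)
    th=np.arctan2((a[:,0]*b[:,1]-a[:,1]*b[:,0]).sum(),(a*b).sum())
    R=np.array([[np.cos(th),-np.sin(th)],[np.sin(th),np.cos(th)]]); t=W.mean(0)-R@loc.mean(0)
    return th,R,t,W-(loc@R.T+t)
E
python3 - <<'E'
from h import *
np.set_printoptions(precision=1,suppress=True)
G={"top":[(357,235),(372,230),(387,225),(401,220),(388,248),(362,257),(412,240)],
"scene":[(222,200),(206,203),(190,207),(174,212),(194,190),(220,184),(167,197)]}
for n in G:
    s=pickle.load(open(n+".pkl","rb")); k=keys(s,G[n]); print(k)
    W=np.array([onplane(s,q[:2],42)[:2] for q in k]); th,R,t,e=fit(W)
    print(n,th,t,"\n",e,"\np3",R@loc[2]+t,"start",R@loc[4]+t)
s=pickle.load(open("top.pkl","rb"))
for nm,p,z in[("thermo",(392,291),8),("cup",(296,260),68),("pot",(480,210),80),("san",(448,147),120)]: print(nm,onplane(s,p,z))
E
```

```text
[(np.float64(357.1049585689859), np.float64(234.4904642904117), 84), (np.float64(371.4679428346663), np.float64(229.4960010489052), 83), (np.float64(385.731392026126), np.float64(224.5674241393387), 78), (np.float64(400.23183436634577), np.float64(219.39140181986022), 79), (np.float64(386.94822208359324), np.float64(248.12913287585778), 201), (np.float64(361.537707641196), np.float64(256.79916943521596), 66), (np.float64(411.0944426598137), np.float64(239.6042402826855), 63)]
top 0.3550096861583255 [ 600.1 -167. ] 
 [[ 0.1 -0.6]
 [-0.2  0.1]
 [-0.5  0.7]
 [-0.2  0.4]
 [ 0.3 -0.9]
 [ 0.8 -0.5]
 [-0.4  0.9]] 
p3 [ 606.3 -183.8] start [ 551.3 -185. ]
[(np.float64(221.90421029182446), np.float64(200.94118957451548), 36), (np.float64(206.13620368453735), np.float64(204.85075553715586), 40), (np.float64(190.20692549842602), np.float64(208.84449108079747), 38), (np.float64(173.47137150466045), np.float64(213.18686196182867), 33), (np.float64(194.49138858988158), np.float64(192.7541711517761), 53), (np.float64(220.0869914346895), np.float64(185.34662740899358), 28), (np.float64(166.25980989519863), np.float64(198.3923958079454), 29)]
scene 0.34759508392593225 [ 608.8 -164.8] 
 [[-0.4 -1.1]
 [-0.6 -0.6]
 [-0.9  0.2]
 [-0.3 -0. ]
 [ 3.   2.3]
 [-0.4 -0.6]
 [-0.3 -0. ]] 
p3 [ 614.9 -181.7] start [ 559.9 -182.5]
thermo [ 452.1 -206.9    8. ]
cup [519.7  22.4  68. ]
pot [ 640.1 -390.8   80. ]
san [ 771.5 -303.8  120. ]
```

step_arm(hand=[1, 1, 1, 1, 1, 1, 1, 1, 1, 1], linear=[[36, -17, 0], [36, -17, 0], [36, -17, 0], [36, -17, 0], [36, -17, 0], [36, -17, 0], [36, -17, 0], [36, -17, 0], [36, -17, 0], [36, -17, 0]], rotation=[[0, 0, 0], [0, 0, 0], [0, 0, 0], [0, 0, 0], [0, 0, 0], [0, 0, 0], [0, 0, 0], [0, 0, 0], [0, 0, 0], [0, 0, 0]], newtons=20)

```text
clock: 1.1
ee_pos: [501.6, -291.1, 230.8]
tool_rot: [-3.087, -0.582, 0.001]
wrist_force: [1.3, -1.4, -0.0]
gripper_width: 0.1
gripper_force: 0.0
```

```bash
python3 - <<'E'
from workcell import bot
import cv2,pickle
s=bot.snapshot("wrist"); cv2.imwrite("pics/w1.png",s["img"][:,:,::-1]); pickle.dump(s,open("w1.pkl","wb"))
t=bot.get_state(); print(t["clock"],t["ee_pos"],t["tool_rot"],t["gripper_width"],t["wrist_force"])
E
```

```text
1.15 [ 505.60004846 -286.48278686  230.94451214] [-3.08251542 -0.58580596 -0.00704614] -0.10322834406057352 [3.23964983 2.73542783 1.17524931]
```

View pics/w1.png

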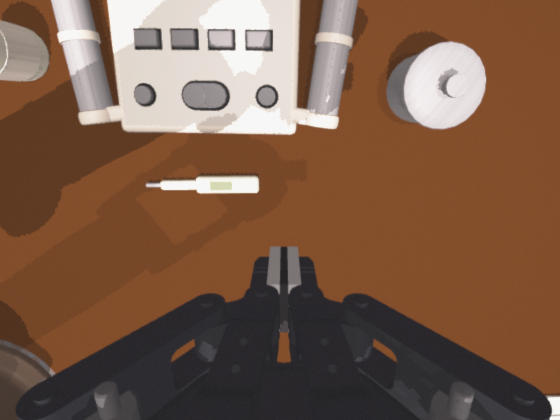

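The wrist view shows the shut fingers at the bottom. The row of keys is at (148,38), (184,38), (221,38) and (258,39), with power at (145,95), start at (206,95) and recall at (267,97).

```bash
cat > m.py <<'E'
from h import *
import sys
from workcell import bot
from scipy.spatial.transform import Rotation as Ro
np.set_printoptions(precision=3,suppress=True)
def run(s,G,z=43,r=20):
    k=keys(s,G,r); W=np.array([onplane(s,q[:2],z)[:2] for q in k]); th,R,t,e=fit(W)
    print([tuple(np.round(q,1)) for q in k]); print(th,t,"\n",e)
    st=bot.get_state(); T=Ro.from_rotvec(st["tool_rot"]).as_matrix(); print(st["ee_pos"],T)
    for n,i in(("p3",2),("start",4)):
        p=np.r_[R@loc[i]+t,44]; print(n,p,"tool shift",T.T@(p-st["ee_pos"]))
E
python3 - <<'E'
from m import *
run(pickle.load(open("w1.pkl","rb")),[(148,38),(184,38),(221,38),(258,39),(206,95),(145,95),(267,97)],r=27)
run(pickle.load(open("w1.pkl","rb")),[(148,38),(184,38),(221,38),(258,39),(206,95),(145,95),(267,97)],r=18)
E
```

```text
[(np.float64(148.5), np.float64(39.2), np.float64(577.0)), (np.float64(186.7), np.float64(40.7), np.float64(300.0)), (np.float64(221.6), np.float64(41.5), np.float64(219.0)), (np.float64(262.2), np.float64(42.0), np.float64(255.0)), (np.float64(209.3), np.float64(95.8), np.float64(381.0)), (np.float64(148.3), np.float64(94.6), np.float64(192.0)), (np.float64(266.6), np.float64(96.7), np.float64(284.0))]
0.3529856494897787 [ 599.753 -172.499] 
 [[-0.132  0.216]
 [-0.775 -0.793]
 [-1.979  1.643]
 [-0.882 -0.834]
 [ 1.606 -1.399]
 [ 2.22  -2.127]
 [-0.058  3.294]]
[ 505.6   -286.483  230.945] [[ 0.93   0.367  0.004]
 [ 0.367 -0.93   0.005]
 [ 0.005 -0.003 -1.   ]]
p3 [ 605.976 -189.389   44.   ] tool shift [128.032 -52.943 187.764]
start [ 550.959 -190.475   44.   ] tool shift [ 76.453 -72.115 187.557]
[(np.float64(150.8), np.float64(40.7), np.float64(289.0)), (np.float64(186.6), np.float64(40.6), np.float64(304.0)), (np.float64(221.6), np.float64(41.5), np.float64(222.0)), (np.float64(262.2), np.float64(42.0), np.float64(255.0)), (np.float64(207.9), np.float64(107.6), np.float64(130.0)), (np.float64(148.3), np.float64(94.6), np.float64(192.0)), (np.float64(266.7), np.float64(96.3), np.float64(212.0))]
0.3527792850797576 [ 598.127 -173.151] 
 [[ 1.035 -1.568]
 [ 0.833 -0.034]
 [-0.394  2.277]
 [ 0.754 -0.178]
 [-8.097 -2.913]
 [ 3.839 -1.492]
 [ 2.03   3.907]]
[ 505.6   -286.483  230.945] [[ 0.93   0.367  0.004]
 [ 0.367 -0.93   0.005]
 [ 0.005 -0.003 -1.   ]]
p3 [ 604.347 -190.042   44.   ] tool shift [126.277 -52.933 187.755]
start [ 549.33  -191.117   44.   ] tool shift [ 74.702 -72.116 187.548]
```

step_arm(hand=[1, 1, 1, 1, 1], linear=[[25, -25, 25], [25, -20, 25], [0, 0, 10], [0, 0, 0], [0, 0, 0]], rotation=[[0, 0, 0], [0, 0, 0], [0, 0, 0], [0, 0, 0], [0, 0, 0]])

```text
clock: 1.65
ee_pos: [530.9, -233.4, 171.4]
tool_rot: [3.087, 0.581, -0.001]
wrist_force: [0.6, -0.0, 1.3]
gripper_width: -0.1
gripper_force: 0.0
```

```bash
python3 - <<'E'
from workcell import bot
import cv2,pickle
s=bot.snapshot("wrist"); cv2.imwrite("pics/w2.png",s["img"][:,:,::-1]); pickle.dump(s,open("w2.pkl","wb"))
t=bot.get_state(); print(t["clock"],t["ee_pos"],t["tool_rot"],t["gripper_width"],t["wrist_force"])
E
```

```text
1.7 [ 531.33381768 -233.89257976  172.13375434] [3.08621055e+00 5.80270539e-01 1.48624104e-03] -0.044757469539129374 [-0.51429133  0.46807951  0.6481278 ]
```

View pics/w2.png

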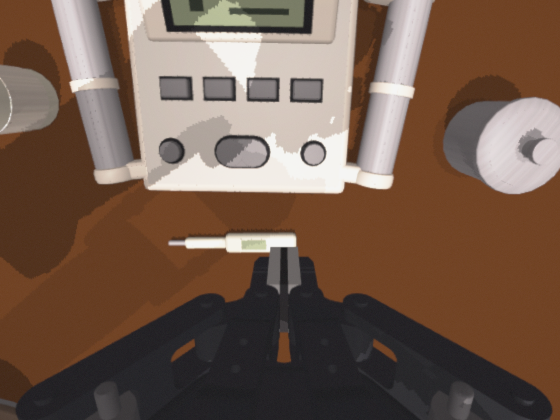

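The wrist view is still now. The row is at (176,88), (219,89), (263,90) and (307,90), with power at (171,151), start at (242,151) and recall at (314,153). I'll use these centres directly, because shadows spoil the masks.

```bash
python3 - <<'E'
import m
from m import *
s=pickle.load(open("w2.pkl","rb"))
G=[(176,88),(219,89),(263,90),(307,90),(242,151),(171,151),(314,153)]
m.keys=lambda s,G,r:[(x,y,0) for x,y in G]
run(s,G)
E
```

```text
[(np.int64(176), np.int64(88), np.int64(0)), (np.int64(219), np.int64(89), np.int64(0)), (np.int64(263), np.int64(90), np.int64(0)), (np.int64(307), np.int64(90), np.int64(0)), (np.int64(242), np.int64(151), np.int64(0)), (np.int64(171), np.int64(151), np.int64(0)), (np.int64(314), np.int64(153), np.int64(0))]
0.3555791017635427 [ 600.482 -169.612] 
 [[ 0.066 -1.069]
 [-0.632 -0.281]
 [-0.977 -0.09 ]
 [-0.505  0.442]
 [ 1.101  0.692]
 [ 0.571 -0.496]
 [ 0.376  0.802]]
[ 531.334 -233.893  172.134] [[ 0.932  0.363  0.001]
 [ 0.363 -0.932 -0.001]
 [ 0.001  0.001 -1.   ]]
p3 [ 606.748 -186.486   44.   ] tool shift [ 87.394 -16.965 128.169]
start [ 551.735 -187.715   44.   ] tool shift [ 35.691 -35.801 128.106]
```

step_arm(hand=[1, 1, 1, 1, 1, 1, 1], linear=[[30, -6, 20], [30, -6, 20], [27, -6, 20], [0, 0, 30], [0, 0, 25], [0, 0, 0], [0, 0, 0]], rotation=[[0, 0, 0], [0, 0, 0], [0, 0, 0], [0, 0, 0], [0, 0, 0], [0, 0, 0], [0, 0, 0]])

```text
clock: 2.4
ee_pos: [605.9, -185.3, 57.1]
tool_rot: [3.087, 0.58, 0.001]
wrist_force: [0.4, -0.6, -0.2]
gripper_width: 0.0
gripper_force: 0.0
```

```bash
python3 - <<'E'
from workcell import bot
import cv2,pickle,numpy as np
s=bot.snapshot("wrist"); a=s["img"]; b=bot.snapshot("top")["img"][180:300,300:460]
cv2.imwrite("pics/w3.png",np.vstack([a[100:,:],cv2.resize(b,(320,240))if 0 else np.pad(cv2.resize(b,(320,240)),((0,0),(0,240),(0,0)))])[:,:,::-1])
t=bot.get_state(); print(t["clock"],t["ee_pos"],t["tool_rot"],t["wrist_force"])
E
```

```text
2.5 [ 607.27297735 -185.58873038   58.77012984] [3.08521559 0.58000589 0.00576192] [-0.63790909 -0.15616311  0.68426692]
```

View pics/w3.png

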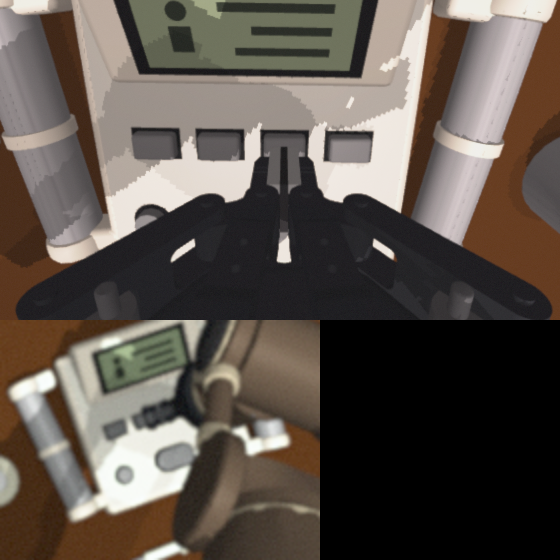

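The fingers are centred over key 3 at (284,145), clear of its neighbours. I'll go down in small steps.

step_arm(hand=[1, 1, 1, 1], linear=[[0, 0, 8], [0, 0, 4], [0, 0, 2], [0, 0, 0]], rotation=[[0, 0, 0], [0, 0, 0], [0, 0, 0], [0, 0, 0]])

```text
clock: 2.9
ee_pos: [605.8, -184.3, 42.6]
tool_rot: [3.087, 0.582, 0.0]
wrist_force: [-0.2, -0.6, 3.3]
gripper_width: -0.0
gripper_force: 1.5
```

step_arm(hand=[1, 1], linear=[[0, 0, 1], [0, 0, 0]], rotation=[[0, 0, 0], [0, 0, 0]])

```text
clock: 3.1
ee_pos: [605.8, -184.3, 41.8]
tool_rot: [3.087, 0.582, 0.0]
wrist_force: [-2.7, -1.2, 3.4]
gripper_width: 0.0
gripper_force: 2.2
```

step_arm(hand=[1, 1, 1], linear=[[0, 0, 1], [0, 0, 0], [0, 0, 0]], rotation=[[0, 0, 0], [0, 0, 0], [0, 0, 0]])

```text
clock: 3.4
ee_pos: [605.8, -184.3, 40.9]
tool_rot: [3.087, 0.582, 0.0]
wrist_force: [-2.6, 0.2, 6.2]
gripper_width: -0.3
gripper_force: 2.9
```

```bash
python3 - <<'E'
from workcell import bot
t=bot.get_state(); print(t["clock"],t["ee_pos"],t["wrist_force"],t["gripper_force"])
E
```

```text
3.4 [ 605.78943424 -184.33077655   40.86379444] [-2.59297463  0.20056501  6.20346508] 2.8790662810206413
```

step_arm(hand=[1, 1, 1], linear=[[0, 0, 0.5], [0, 0, 0], [0, 0, 0]], rotation=[[0, 0, 0], [0, 0, 0], [0, 0, 0]])

```text
clock: 3.7
ee_pos: [605.8, -184.3, 40.5]
tool_rot: [3.087, 0.582, 0.0]
wrist_force: [-1.7, -0.7, 7.2]
gripper_width: -0.2
gripper_force: 3.2
```

step_arm(hand=[1, 1, 1, 1, 1, 1, 1, 1], linear=[[0, 0, -4], [0, 0, -10], [0, 0, -10], [0, 0, 0], [-26, -9, 0], [-26, -9, 0], [0, 0, 0], [0, 0, 6]], rotation=[[0, 0, 0], [0, 0, 0], [0, 0, 0], [0, 0, 0], [0, 0, 0], [0, 0, 0], [0, 0, 0], [0, 0, 0]])

```text
clock: 4.5
ee_pos: [551.4, -186.6, 58.4]
tool_rot: [3.086, 0.581, 0.004]
wrist_force: [1.3, 0.0, -0.3]
gripper_width: -0.1
gripper_force: 0.0
```

```bash
python3 - <<'E'
from workcell import bot
import cv2,numpy as np
a=bot.snapshot("wrist")["img"]; b=bot.snapshot("scene")["img"][150:260,120:290]
cv2.imwrite("pics/w4.png",np.vstack([a[50:370],np.pad(cv2.resize(b,(340,220)),((0,0),(0,220),(0,0)))])[:,:,::-1])
t=bot.get_state(); print(t["clock"],t["ee_pos"],t["wrist_force"])
E
```

```text
4.6 [ 551.21536252 -186.22542915   57.28799312] [-0.19295882  0.0813277  -0.59000439]
```

View pics/w4.png

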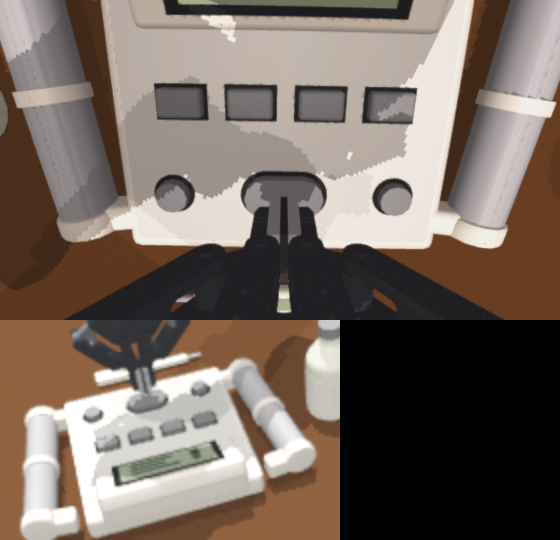

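The fingers are over the oval start key at (284,193), well clear of the round keys at (175,193) and (392,197). All the keys are up and the analyser hasn't moved.

step_arm(hand=[1, 1, 1, 1, 1], linear=[[0, 0, 8], [0, 0, 4], [0, 0, 2], [0, 0, 1], [0, 0, 0]], rotation=[[0, 0, 0], [0, 0, 0], [0, 0, 0], [0, 0, 0], [0, 0, 0]])

```text
clock: 5.1
ee_pos: [550.8, -186.1, 42.9]
tool_rot: [-3.087, -0.582, 0.0]
wrist_force: [-0.1, 1.4, 2.8]
gripper_width: -0.3
gripper_force: 1.4
```

step_arm(hand=[1, 1, 1, 1], linear=[[0, 0, 1.5], [0, 0, 1], [0, 0, 0], [0, 0, 0]], rotation=[[0, 0, 0], [0, 0, 0], [0, 0, 0], [0, 0, 0]])

```text
clock: 5.5
ee_pos: [550.8, -186.1, 40.9]
tool_rot: [-3.087, -0.582, -0.0]
wrist_force: [-2.9, 2.0, 5.3]
gripper_width: 0.0
gripper_force: 2.9
```

step_arm(hand=[1, 1, 1], linear=[[0, 0, 0.5], [0, 0, 0], [0, 0, 0]], rotation=[[0, 0, 0], [0, 0, 0], [0, 0, 0]])

```text
clock: 5.8
ee_pos: [550.8, -186.1, 40.5]
tool_rot: [-3.087, -0.582, -0.0]
wrist_force: [-2.2, 3.0, 6.6]
gripper_width: 0.2
gripper_force: 3.1
```

step_arm(hand=[1, 1, 1, 1, 1, 1, 1, 1], linear=[[0, 0, -4], [0, 0, -10], [0, 0, -40], [0, 0, -40], [0, 0, -40], [-30, 0, -20], [0, 0, 0], [0, 0, 0]], rotation=[[0, 0, 0], [0, 0, 0], [0, 0, 0], [0, 0, 0], [0, 0, 0], [0, 0, 0], [0, 0, 0], [0, 0, 0]])

```text
clock: 6.6
ee_pos: [522.7, -197.6, 194.5]
tool_rot: [3.086, 0.58, 0.002]
wrist_force: [-0.6, -0.3, 0.3]
gripper_width: -0.2
gripper_force: 0.0
```

```bash
python3 - <<'E'
from workcell import bot
import cv2,numpy as np
cv2.imwrite("pics/w5.png",bot.snapshot("scene")["img"][:,:,::-1])
t=bot.get_state(); print(t["clock"],t["ee_pos"],t["wrist_force"])
E
```

```text
6.65 [ 522.40551742 -197.10773399  193.40267885] [-0.75061465  0.8076314   0.0640445 ]
```

View pics/w5.png

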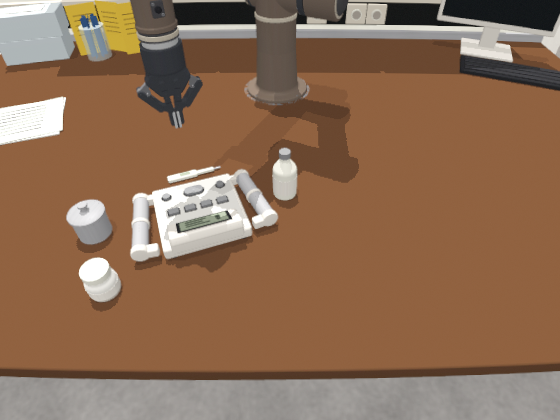

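The hand is withdrawn at (177,118). The analyser and the things around it stand where they did at the start, so I'm handing in.

```bash
python3 -c "
from workcell import bot
print(bot.close_job())"
```

```text
the job is handed in; nothing more can be done
None
```

I pressed patient key three and then the oval start key, each about 3.5 mm down at about 7 N and let up again, withdrew the hand, and handed the job in at about 6.7 s; the verdict was not shown, but the last picture shows nothing moved.

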